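Pull the broken radio and hold the clip open on its job card

TASK

Three handheld radios lie on the bench mat: pick out the one whose aerial has snapped off to a stub and lay it gently in the grey repair tray, leaving the two good radios where they are. Then pick up the black spring clip by its handles, squeeze it wide open and bring its gaping jaws round the upright edge of the job card that faces the clip, about two centimetres in from the edge, one jaw on each side and neither touching the card, so that a colleague can slip the fault slip in beside it. Finish holding the clip squeezed open there, in the air; do not let it go, and do not knock the card or the things lying around.

Things in the scene. Friction and masses are not known exactly. Their poses are not given: they have to be found in the camera images.
- radio_snapped: handheld radio with snapped aerial, lying on its back: black body, yellow head, 125 long (x, -62 to +63) x 52 wide (y), 30 high at the body, 36 at the head (x over +20), 0.32 kg; knobs and a 22 mm aerial stub stick out of the head (to x = +91). Origin: centre of the body's underside; x to the aerial end, z up. Grip across the 52 mm width near the origin
- radio_1: a good radio, same body, frame and size, with its whole aerial sticking out of the head to x = +214, diameter 9 to 14 (at y = +17). It stays where it is. The three radios lie side by side on a 3 mm grey bench mat, about 125 apart, in any order
- radio_2: the other good radio, same as radio_1. It stays where it is
- repair_tray: grey open plastic tray, fixed, outside 250 (x) x 200 (y) x 50 high, walls and floor 4 thick. Origin at the centre of its underside, z up
- job_card: stiff white job card standing upright in a weighted dark base (1.1 kg, loose): card 2.5 thick (x), 148 wide (y, -74 to +74), from 20 to 125 above the desk; base 60 (x) x 120 (y) x 20 high. Origin on the desk under the centre of the card; x is the normal of the card, y runs along its width, z up
- card_edge (a point): middle of the card's upright edge that faces the clip, at y = -74, 75 above the desk; axes as the job card (y points from this edge into the card)
- clip: black nylon spring clip (hand spring clamp) lying on its side on the desk, 105 long, 24 high, 63 g: two mirrored levers on an upright pin. Origin on the pin axis at the underside; x from the pin to the jaw tips, y across, z up. Jaw pads end 48 ahead of the pin; the space between the jaws is free from 10 ahead of the pin; handles end 57 behind it. Springs shut when let go
- clip_handles (a point): point midway between the handles, 44 behind the pin, 12 above the clip's underside: squeeze the handles here; axes as the clip. Outside width over the handles when shut: 54 here, 60 at their ends; fully open 28, sides then nearly parallel, and the handles have moved about 6 further back from the pin
- tip_left (a point): inner face of the jaw pad on the clip's +y side, 43 ahead of the pin, 12 above the underside (moves with its jaw)
- tip_right (a point): the same on the -y side. When the clip is shut the two points are 1.6 apart
- jaw_left (a joint): turn of the +y lever in rad: 0 shut, 0.28 fully open at a stop (25 mm between the jaw tips); the other lever turns equally the other way. Squeezing the handles opens the jaws: the spring asks 5 N on each handle to begin and 12 N when fully open; 20 to 25 N of grip holds it fully open against the stop
- mouse: grey and white computer mouse, 108 x 60 x 33, bystander. Origin at the centre of its underside
- mug: white mug, 82 diameter, 95 high, handle at +y, bystander. Origin at the centre of its underside
- battery: loose radio battery pack lying flat, 110 x 52 x 20, bystander. Origin at the centre of its underside
There are look-alikes about, which are no part of the job. Leave any pink look-alike of the clip alone. What is shaped like the radio_snapped but red is not meant.

How it is judged:
On the way, in this order (a step that is already met when the one before it is completed fails the run):
1. the radio with the snapped aerial lies released in the repair tray (x of radio_snapped in the frame of repair_tray between -0.12 and 0.12 m and y of radio_snapped in the frame of repair_tray between -0.095 and 0.095 m and height (world z) of radio_snapped below 0.03 m and angle between radio_snapped's own z axis and vertical below 0.5 rad and contact force between the fingers and radio_snapped below 0.1 N and linear speed of radio_snapped below 0.03 m/s), for 0.2 s.
2. the clip is held in the fingers off the desk, squeezed open (value of joint jaw_left above 0.18 rad and height (world z) of clip above 0.025 m and contact force between the fingers and clip above 2 N), for 0.2 s.
At the end, for the whole second after the job is handed in: Snapped radio flat, still, untouched in the tray; clip held by the fingers 25 mm+ off the desk, levers open 0.18 rad+, a jaw tip on each side of the card 3 mm+ off its mid-plane, 10-42 mm in from the edge, not touching it; card upright within 20 mm, good radios within 30 mm of their places (all of step 1 and all of step 2 and contact force between the arm and radio_snapped below 0.1 N and distance of each of radio_1, radio_2 from where it was at the start of the episode below 0.03 m and linear speed of clip below 0.02 m/s and contact force between clip and job_card below 0.3 N and ((x of tip_left in the frame of job_card below -0.003 m and x of tip_right in the frame of job_card above 0.003 m) or (x of tip_left in the frame of job_card above 0.003 m and x of tip_right in the frame of job_card below -0.003 m)) and y of tip_left in the frame of card_edge between 0.01 and 0.042 m and y of tip_right in the frame of card_edge between 0.01 and 0.042 m and y of clip in the frame of card_edge below -0.004 m and height (world z) of tip_left between 0.03 and 0.12 m and height (world z) of tip_right between 0.03 and 0.12 m and distance of job_card from where it was at the start of the episode below 0.02 m and angle between job_card's own z axis and vertical below 0.1 rad); the arm keeps its last pose, push and grip.
It fails at once if a good radio is pushed more than 30 mm out of place (distance of any of radio_1, radio_2 from where it was at the start of the episode above 0.03 m).
It fails at once if the mouse, mug or battery is knocked more than 30 mm (distance of any of mouse, mug, battery from where it was at the start of the episode above 0.03 m).
It fails at once if the job card is knocked more than 20 mm or tipped (distance of job_card from where it was at the start of the episode above 0.02 m or angle between job_card's own z axis and vertical above 0.2 rad).
It fails at once if the radio is dropped from more than about 5 cm (contact force between the fingers and radio_snapped below 0.05 N and linear speed of radio_snapped above 1 m/s).
It also fails if it takes over 67 s, if anything falls off the work surface, if the arm or the gripper's body presses on something with over 40 N, if the wrist force passes 120 N, or if a joint passes its speed limit or range.

ROBOT

A 6-joint arm with a two-finger parallel gripper is mounted at the origin on the work surface. World frame = base frame: x ahead of the robot, y to its left, z up, the work surface at z = 0. Lengths are in m, angles in rad, forces in N, time in s.
With the tool pointing down it reaches from about 0.35 to 0.95 m from the base axis. Payload 17.4 kg.
Tool frame: the origin (TCP) lies at the very end of the fingers, on their centre line; the grasp point (between the pads) lies 19 mm behind it; z points along the fingers, x is the direction in which the jaws open and shut, and the axes are right-handed (so a half turn about z gives the same grasp; the last joint's range is limited). The gripper opens to 93 mm and grips with 3 to 60 N. Pads are 15 mm wide; open, the fingers measure 128 mm over their backs; the gripper's body (75 mm by 188 mm) begins 65 mm behind the grasp point.
Start: joints at [-1.176, 0.116, 1.442, -0, 1.584, -0.038], TCP at [0.283, -0.613, 0.219] pointing down, gripper open.
Joint ranges: [-2.83, 2.83], [-0.83, 2.19], [0.07, 2.5], [-1.14, 4.28], [0.01, 3], [-2.97, 2.97]. Speed limits (rad/s): [1.89, 1.89, 2.22, 3.14, 3.14, 3.14].

INTERFACE

Orientations are given as a 3x3 rotation matrix whose columns are the frame's x, y, z axes.
In Python, from cell import * gives the robot as it stands.
- The arm moves only by the tool jog_arm, never from a script. Its argument "rows" is one flat list of numbers, 7 for each row, row after row: the turn, a rotation vector about the tool's x, y, z in rad, then the shift along the tool's x, y, z in mm, then the opening, from 0 (shut) to 1 (fully open). A call has exactly 10 rows; each row is the pose to reach, as a shift and turn from the pose commanded when the call began, along the tool's axes at that moment; what a row does not reach only later rows make up. A row lasts 1/10 s, in which the tool goes at most 50 mm and 8.59 degrees, less where a joint would pass 70% of its speed; a pose out of reach is approached as far as the arm can. A call with a gripper value outside its range is refused whole. The fingers move at their own pace and stop on an object; "grip_force" is the grip in N (left out, the last holds). Time passes only in rows, so rows that repeat a pose let the fingers close, or fill a call up. It gives the time, the measured TCP pose, the force and the opening at its end, in the units of the state.
- read_state(): the state, without advancing time (a new reading comes with each control period).
- read_camera(name): name is "scene" or "side" or "wrist"; returns a dict with "color" (384x512x3 uint8, blue, green, red), "K" (3x3 intrinsics, pixels), "position" and "rotation" of the camera in the world. Camera axes: x right, y up, looking along -z (the intrinsics and any distortion apply to the point x, -y, -z); pixel columns grow to the right and rows downward; lengths in m; the calibration is good to about 2 mm. A picture is of the moment at which its call begins. There is no depth.
- finish_job(): hands the job in, once; it reports no verdict.
The state is a dict: "time_s": time; "q": joint angles; "dq": joint speeds; "joint_efforts": joint torques, N m; "tcp_pos": TCP position; "ee_rot": TCP orientation; "wrist_force": force on the tool from outside, world axes, zero at the start; "ft_torque": the same for the moment, N m; "gripper_width": finger opening in m.
Only numpy, scipy, OpenCV 4.12 (cv2) and the standard library are available. Lean on these libraries where they do the work, as an engineer would, in place of code of your own. Each camera call takes 0.05 s, during which the arm holds its last target. There are 200 camera calls.

## Working session

There is one attempt and no reset: what is moved stays moved. The work goes in short steps, Python scripts to look and compute and a tool call to move; the robot and the scene stay as the last step left them, time stands still between calls to the robot, and variables do not carry over. Pictures are saved under pics/ and viewed, about 8 in all and at most 12, crops included, and the job is handed in when it is done.

Besides the shell and the picture viewer there is one more tool, called in YAML: its name, and indented under it one key for each argument. jog_arm: Moves the arm, as the interface text tells. Its arguments: {"type":"object","properties":{"rows":{"type":"array"},"grip_force":{"type":"number"}},"required":["rows"]}

```bash
mkdir -p pics; ls
python3 - <<'E'
from cell import *
import cv2,numpy as np
print(read_state())
for n in ["scene","side","wrist"]:
    c=read_camera(n); cv2.imwrite(f"pics/{n}0.png",c["color"]); print(n,c["K"],c["position"],c["rotation"],[k for k in c])
    np.savez(f"pics/{n}0.npz",**{k:c[k] for k in("K","position","rotation")})
a=cv2.imread("pics/scene0.png");cv2.imwrite("pics/scene0b.png",cv2.resize(a,(800,600),interpolation=cv2.INTER_CUBIC))
E
```

```text
pics
{'time_s': 0.0, 'q': array([-1.17580799e+00,  1.16431188e-01,  1.44226856e+00,  1.72641037e-05,
        1.58403583e+00, -3.78091989e-02]), 'dq': array([ 5.94320533e-04,  5.64985696e-04,  1.56854134e-05, -1.42224144e-03,
        7.24596520e-05,  8.03661197e-04]), 'joint_efforts': array([-3.59734586e-03, -7.21259737e+01, -6.22612667e+01,  7.78098148e-02,
        2.37907801e-02, -1.75995615e-04]), 'tcp_pos': array([ 0.28300881, -0.61256181,  0.2179401 ]), 'ee_rot': array([[ 4.19411993e-01, -9.07795902e-01, -4.23861233e-04],
       [-9.07795284e-01, -4.19412203e-01,  1.06156363e-03],
       [-1.14145569e-03, -6.04532889e-05, -9.99999347e-01]]), 'wrist_force': array([-0.18208898, -0.3158966 , -0.24067036]), 'ft_torque': array([ 0.0079134,  0.0738485, -0.0002798]), 'gripper_width': 0.09314787813536289}
scene [[482.79066758   0.         258.2356326 ]
 [  0.         482.79066758 186.83969254]
 [  0.           0.           1.        ]] [ 0.97966473 -0.76475887  1.52052703] [[ 0.87644484 -0.40507398  0.26030657]
 [ 0.48149553  0.73445612 -0.4782638 ]
 [ 0.00254847  0.54450829  0.83875159]] ['color', 'K', 'position', 'rotation']
side [[373.88868018   0.         255.52451688]
 [  0.         373.88868018 193.76374805]
 [  0.           0.           1.        ]] [0.40697205 0.94929606 1.03834045] [[-0.99048858  0.09896316 -0.09559635]
 [-0.13758088 -0.7222534   0.67780641]
 [-0.00196693  0.68451174  0.72899918]] ['color', 'K', 'position', 'rotation']
wrist [[346.33141859   0.         260.58192722]
 [  0.         346.33141859 187.38317411]
 [  0.           0.           1.        ]] [ 0.35478402 -0.57982997  0.38395251] [[ 0.41952519  0.86960463  0.26035824]
 [-0.9077429   0.40227873  0.11905736]
 [-0.00120375 -0.2862859   0.95814348]] ['color', 'K', 'position', 'rotation']
```

View pics/scene0b.png

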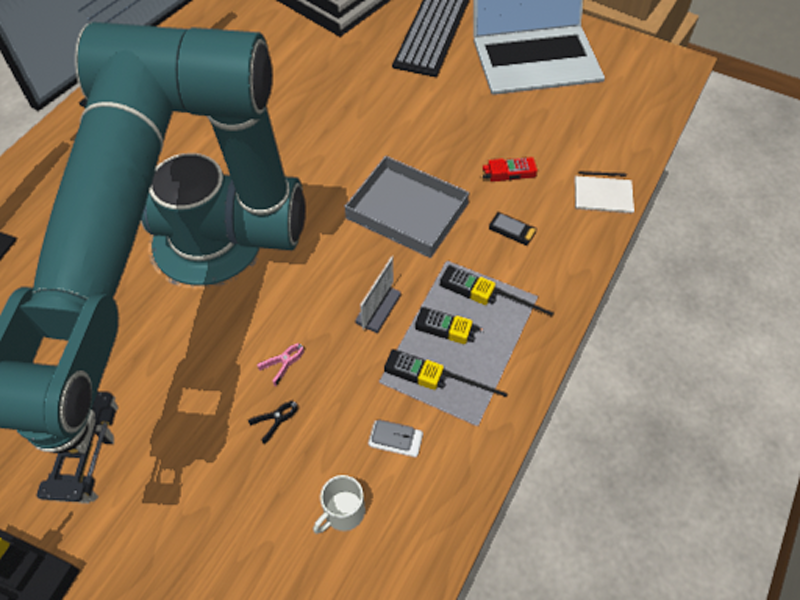

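View pics/side0.png

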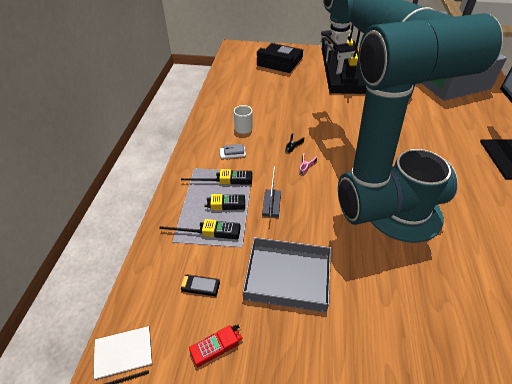

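The middle radio at (448,325) in the 800-wide scene picture has no long aerial, only a stub. The ones at (470,285) and (415,368) have full aerials, and the one at (510,168) is red. The black clip is at (275,420) and the pink look-alike at (285,360). I'll confirm in an enlarged crop.

Run:
```python
import cv2
a=cv2.imread("pics/scene0.png")
cv2.imwrite("pics/c1.png",cv2.resize(a[150:300,150:350],None,fx=4,fy=4,interpolation=cv2.INTER_CUBIC))
b=cv2.imread("pics/side0.png")
cv2.imwrite("pics/c2.png",cv2.resize(b[125:275,160:330],None,fx=4,fy=4,interpolation=cv2.INTER_CUBIC))
```

```text
(no output)
```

View pics/c1.png

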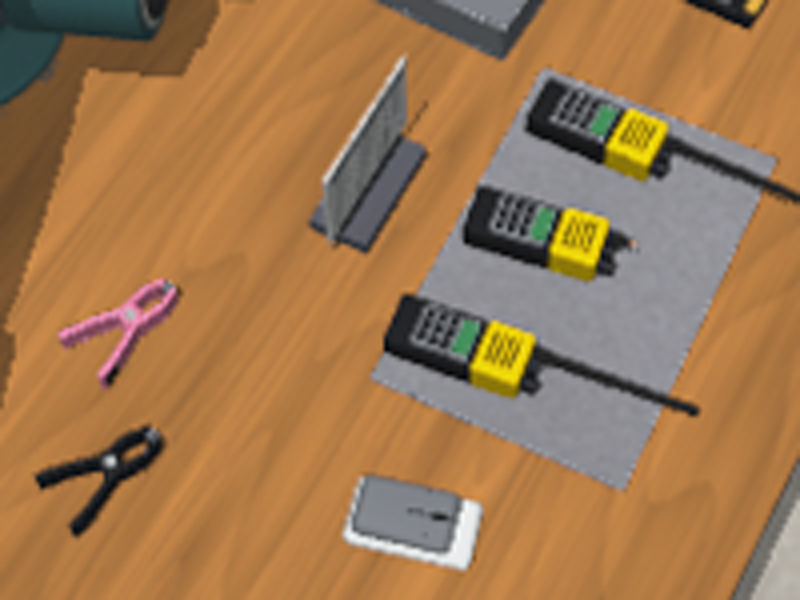

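View pics/c2.png

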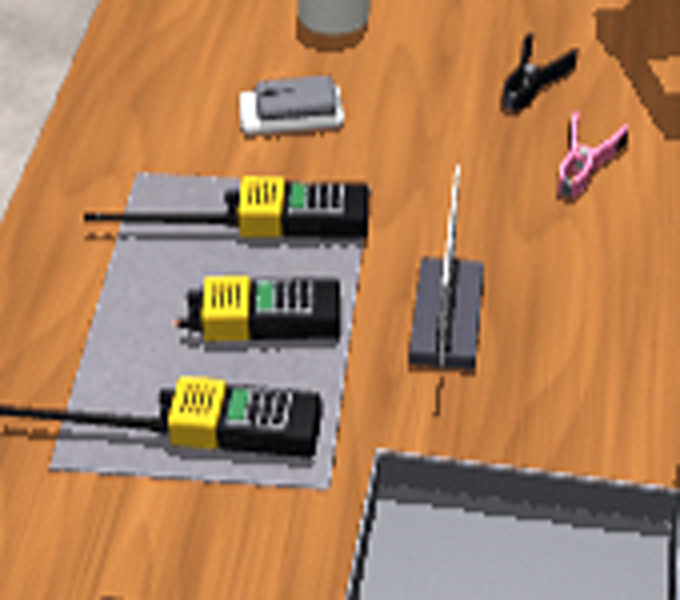

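The crops confirm it. The middle radio (c1 (540,230), c2 (270,310)) has only a stub at its head; the other two have full aerials. In c1 the black clip's pin is at about (110,462) and the card's near top corner at (327,180).

```bash
cat > h.py <<'E'
import numpy as np,cv2
def cal(n): return np.load(f"pics/{n}.npz")
def px2w(c,u,v,z):
    d=np.linalg.inv(c["K"])@[u,v,1]; d=c["rotation"]@(d*[1,-1,-1]); p=c["position"]
    return p+d*(z-p[2])/d[2]
def w2px(c,P):
    q=c["rotation"].T@(np.asarray(P,float)-c["position"]); q=c["K"]@(q*[1,-1,-1]); return q[:2]/q[2]
E
python3 - <<'E'
from h import *
np.set_printoptions(precision=4,suppress=True)
s,d=cal("scene0"),cal("side0")
A=lambda u,v,z: px2w(s,150+u/4-.4,150+v/4-.4,z)
B=lambda u,v,z: px2w(d,160+u/4-.4,125+v/4-.4,z)
C=lambda u,v,z: px2w(s,u*.64,v*.64,z)
D=lambda u,v,z: px2w(d,u,v,z)
print("radio A",A(487,188,.033),A(468,222,.033),A(612,215,.039),A(598,258,.039))
print("radio B",B(338,280,.033),B(340,320,.033),B(205,278,.039),B(205,322,.039))
print("tray A",[C(*p,.05) for p in((388,158),(468,193),(431,246),(347,208))])
print("tray B",[D(*p,.05) for p in((254,240),(330,248),(329,303),(244,299))])
print("card A",A(405,57,.125),A(327,180,.125),A(333,243,.02))
print("card B",B(458,165,.125),B(442,345,.02))
print("base A",A(312,225,.02),A(365,243,.02),A(427,150,.02))
print("base B",B(422,258,.02),B(483,263,.02),B(475,357,.02),B(410,357,.02))
print("clip A",[A(*p,.024) for p in((110,462),(155,433),(40,478),(77,528))])
print("clip B",[B(*p,.024) for p in((525,72),(512,97),(530,38),(575,52))])
print("mouse",A(410,515,.02),"pink",A(130,315,.02))
E
```

```text
radio A [0.58   0.0694 0.033 ] [0.5819 0.0295 0.033 ] [0.6929 0.095  0.039 ] [0.7014 0.0491 0.039 ]
radio B [0.5799 0.0244 0.033 ] [0.5703 0.0728 0.033 ] [0.7   0.044 0.039] [0.6882 0.0967 0.039 ]
tray A [array([0.2857, 0.4217, 0.05  ]), array([0.5225, 0.4156, 0.05  ]), array([0.5178, 0.2221, 0.05  ]), array([0.2787, 0.2251, 0.05  ])]
tray B [array([0.5131, 0.2351, 0.05  ]), array([0.2686, 0.2332, 0.05  ]), array([0.2709, 0.4241, 0.05  ]), array([0.5124, 0.445 , 0.05  ])]
card A [0.4766 0.1037 0.125 ] [ 0.4815 -0.0409  0.125 ] [ 0.4826 -0.0414  0.02  ]
card B [ 0.4794 -0.0456  0.125 ] [0.4772 0.0785 0.02  ]
base A [ 0.4565 -0.0344  0.02  ] [ 0.5078 -0.0275  0.02  ] [0.5084 0.0865 0.02  ]
base B [ 0.508  -0.0264  0.02  ] [ 0.4503 -0.0277  0.02  ] [0.4466 0.0885 0.02  ] [0.5039 0.0964 0.02  ]
clip A [array([ 0.4279, -0.3157,  0.024 ]), array([ 0.4463, -0.2755,  0.024 ]), array([ 0.385 , -0.3557,  0.024 ]), array([ 0.437 , -0.3773,  0.024 ])]
clip B [array([ 0.4318, -0.311 ,  0.024 ]), array([ 0.4423, -0.268 ,  0.024 ]), array([ 0.4307, -0.3703,  0.024 ]), array([ 0.3807, -0.3524,  0.024 ])]
mouse [ 0.6696 -0.2344  0.02  ] pink [ 0.3637 -0.1903  0.02  ]
```

```bash
cat >> h.py <<'E'
from scipy.spatial.transform import Rotation as R
def down(yaw,tilt=None):
    x=np.array([np.cos(yaw),np.sin(yaw),0]);z=np.array([0,0,-1.]);return np.c_[x,np.cross(z,x),z]
def go(st,pos,Rt):
    E=st["ee_rot"]; w=R.from_matrix(E.T@Rt).as_rotvec(); s=E.T@(np.array(pos)-st["tcp_pos"])*1000
    print("turn",np.round(w,4),"shift",np.round(s,1),"| t",round(st["time_s"],2),"tcp",np.round(st["tcp_pos"],4),"F",np.round(st["wrist_force"],1),"w",round(st["gripper_width"],4))
E
cat > g.py <<'E'
import sys
from h import *; from cell import *
a=list(map(float,sys.argv[1:])); st=read_state()
go(st,a[:3],down(np.radians(a[3])))
E
python3 g.py .636 .06 .14 -78.5
```

```text
turn [0.     0.0009 0.2321] shift [-462.5 -602.5   78.5] | t 0.15 tcp [ 0.283  -0.6126  0.2181] F [ 0.1 -0.1  0.2] w 0.0932
```

jog_arm:
  rows: [0,0,0.05,-23,-30,0,1,0,0,0.1,-69,-90,5,1,0,0,0.15,-463,-603,78,1,0,0,0.2,-463,-603,78,1,0,0,0.232,-463,-603,78,1,0,0,0.232,-463,-603,78,1,0,0,0.232,-463,-603,78,1,0,0,0.232,-463,-603,78,1,0,0,0.232,-463,-603,78,1,0,0,0.232,-463,-603,78,1]

```text
time_s: 1.15
tcp_pos: [0.509, -0.1811, 0.171]
ee_rot: [[0.199, -0.98, 0.0], [-0.98, -0.199, -0.0], [0.0, -0.0, -1.0]]
wrist_force: [0.6, -0.4, 0.4]
gripper_width: 0.093
```

```bash
python3 g.py .636 .06 .14 -78.5
```

```text
turn [-0.0003 -0.0002 -0.    ] shift [-211.  -172.5   31. ] | t 1.15 tcp [ 0.509  -0.1811  0.171 ] F [ 0.6 -0.4  0.4] w 0.093
```

jog_arm:
  rows: [0,0,0,-211,-172,31,1,0,0,0,-211,-172,31,1,0,0,0,-211,-172,31,1,0,0,0,-211,-172,31,1,0,0,0,-211,-172,31,1,0,0,0,-211,-172,31,1,0,0,0,-211,-172,31,1,0,0,0,-211,-172,31,1,0,0,0,-211,-172,31,1,0,0,0,-211,-172,31,1]

```text
time_s: 2.15
tcp_pos: [0.6348, 0.057, 0.1406]
ee_rot: [[0.198, -0.98, 0.0], [-0.98, -0.198, -0.0], [0.0, -0.0, -1.0]]
wrist_force: [-0.5, 0.8, -0.1]
gripper_width: 0.093
```

```bash
python3 g.py .636 .06 .010 -78.5
python3 - <<'E'
from cell import *; from h import *
c=read_camera("wrist"); a=c["color"].copy()
np.savez("pics/w1.npz",K=c["K"],position=c["position"],rotation=c["rotation"])
ca=np.deg2rad(11.5);u=np.array([np.cos(ca),np.sin(ca),0]);v=np.array([-u[1],u[0],0])
o=np.array([.636,.06,.033])
pts=np.array([w2px(c,o+u*x+v*y) for x,y in((-.062,-.026),(.02,-.026),(.02,.026),(-.062,.026))])
a=cv2.resize(a,None,fx=1.5,fy=1.5);cv2.polylines(a,[np.int32(pts*1.5)],1,(0,0,255),1);cv2.imwrite("pics/w1.png",a)
E
```

```text
turn [-0.0004 -0.0002 -0.0011] shift [ -2.8  -1.7 130.6] | t 2.15 tcp [0.6348 0.057  0.1406] F [-0.5  0.8 -0.1] w 0.093
```

View pics/w1.png

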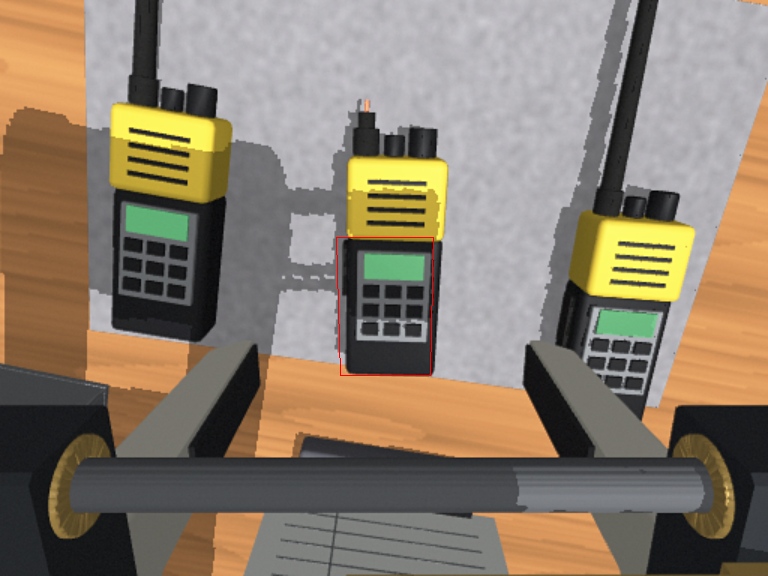

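The wrist view shows the stub radio at (393,270) in the middle, about 3 mm right of my estimate at the same angle. The neighbours are clear of the fingers, so I'll go down.

jog_arm:
  rows: [0,0,0,3,0,20,1,0,0,0,3,0,45,1,0,0,0,3,0,70,1,0,0,0,3,0,92,1,0,0,0,3,0,108,1,0,0,0,3,0,120,1,0,0,0,3,0,127,1,0,0,0,3,0,130,1,0,0,0,3,0,130,0.7,0,0,0,3,0,130,0.3]
  grip_force: 25

```text
time_s: 3.2
tcp_pos: [0.6361, 0.0551, 0.011]
ee_rot: [[0.199, -0.98, 0.001], [-0.98, -0.199, 0.0], [0.0, -0.001, -1.0]]
wrist_force: [0.1, -0.6, 0.4]
gripper_width: 0.0811
```

jog_arm:
  rows: [0,0,0,0,0,0,0.2,0,0,0,0,0,0,0.2,0,0,0,0,0,0,0.2,0,0,0,0,0,0,0.2,0,0,0,0,0,0,0.2,0,0,0,0,0,0,0.2,0,0,0,0,0,-5,0.2,0,0,0,0,0,-15,0.2,0,0,0,0,0,-30,0.2,0,0,0,0,0,-50,0.2]

```text
time_s: 4.2
tcp_pos: [0.6354, 0.055, 0.0611]
ee_rot: [[0.199, -0.98, -0.001], [-0.98, -0.199, -0.0], [-0.0, 0.001, -1.0]]
wrist_force: [-0.2, -0.7, -3.4]
gripper_width: 0.0517
```

```bash
python3 g.py .380 .325 .20 -78.5
```

```text
turn [0.0008 0.0001 0.0001] shift [-315.5  196.5 -138.7] | t 4.2 tcp [0.6354 0.055  0.0611] F [-0.2 -0.7 -3.4] w 0.0517
```

jog_arm:
  rows: [0,0,0,0,0,-30,0.2,0,0,0,0,0,-75,0.2,0,0,0,-15,10,-115,0.2,0,0,0,-45,28,-135,0.2,0,0,0,-85,53,-138,0.2,0,0,0,-125,78,-138,0.2,0,0,0,-165,101,-138,0.2,0,0,0,-205,125,-138,0.2,0,0,0,-245,150,-138,0.2,0,0,0,-280,172,-138,0.2]

```text
time_s: 5.2
tcp_pos: [0.4095, 0.2963, 0.1997]
ee_rot: [[0.2, -0.98, 0.001], [-0.98, -0.2, 0.001], [-0.001, -0.001, -1.0]]
wrist_force: [1.0, 1.2, -4.0]
gripper_width: 0.0519
```

```bash
python3 g.py .385 .325 .1 -78.5
```

```text
turn [-0.0014  0.0007  0.0003] shift [-33.   18.4  99.7] | t 5.2 tcp [0.4095 0.2963 0.1997] F [ 1.   1.2 -4. ] w 0.0519
```

jog_arm:
  rows: [0,0,0,-20,11,10,0.2,0,0,0,-33,18,30,0.2,0,0,0,-33,18,55,0.2,0,0,0,-33,18,80,0.2,0,0,0,-33,18,105,0.2,0,0,0,-33,18,128,0.2,0,0,0,-33,18,147,0.2,0,0,0,-33,18,160,0.2,0,0,0,-33,18,168,0.2,0,0,0,-33,18,172,0.2]

```text
time_s: 6.2
tcp_pos: [0.3871, 0.3239, 0.0263]
ee_rot: [[0.199, -0.98, 0.0], [-0.98, -0.199, 0.0], [-0.0, -0.0, -1.0]]
wrist_force: [-0.8, 0.4, -2.3]
gripper_width: 0.0521
```

```bash
python3 g.py .385 .325 .012 -78.5
python3 - <<'E'
from cell import *; from h import *
a=read_camera("side")["color"];b=read_camera("scene")["color"]
cv2.imwrite("pics/t1.png",np.hstack([cv2.resize(a[220:330,220:350],None,fx=3,fy=3,interpolation=2),cv2.resize(b[80:190,210:340],None,fx=3,fy=3,interpolation=2)]))
E
```

```text
turn [-0.0002  0.0001  0.0001] shift [-1.5  1.9 14.3] | t 6.2 tcp [0.3871 0.3239 0.0263] F [-0.8  0.4 -2.3] w 0.0521
```

View pics/t1.png

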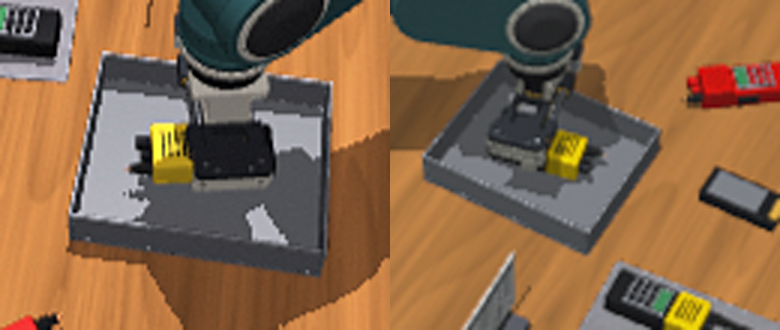

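Both views show the radio inside the tray with clearance to the walls (left half: head (170,155); right half: head (567,155)). I'll lower the last 14 mm, release gently and lift.

jog_arm:
  rows: [0,0,0,0,0,5,0.2,0,0,0,0,0,9,0.2,0,0,0,0,0,12,0.2,0,0,0,0,0,14,0.2,0,0,0,0,0,14,0.2,0,0,0,0,0,14,0.7,0,0,0,0,0,14,0.85,0,0,0,0,0,14,0.9,0,0,0,0,0,14,0.9,0,0,0,0,0,14,0.9]

```text
time_s: 7.3
tcp_pos: [0.3871, 0.3239, 0.0123]
ee_rot: [[0.199, -0.98, 0.0], [-0.98, -0.199, 0.0], [-0.0, -0.0, -1.0]]
wrist_force: [0.4, 0.3, -0.1]
gripper_width: 0.0831
```

jog_arm:
  rows: [0,0,0,0,0,0,0.9,0,0,0,0,0,-10,0.9,0,0,0,0,0,-30,0.9,0,0,0,0,0,-60,0.9,0,0,0,0,0,-95,0.9,0,0,0,0,0,-135,0.9,0,0,0,0,0,-175,0.9,0,0,0,0,0,-210,0.9,0,0,0,0,0,-230,0.9,0,0,0,0,0,-240,0.9]

```text
time_s: 8.3
tcp_pos: [0.3872, 0.324, 0.2551]
ee_rot: [[0.199, -0.98, 0.002], [-0.98, -0.199, 0.002], [-0.001, -0.003, -1.0]]
wrist_force: [0.0, 0.2, -0.3]
gripper_width: 0.0832
```

Run:
```python
from cell import *; from h import *
s=cal("scene0")
a=cv2.imread("pics/scene0.png")
c=read_camera("side"); 
b=c["color"]
s2=read_camera("scene")["color"]
cv2.imwrite("pics/t2.png",np.hstack([cv2.resize(b[220:330,220:350],None,fx=3,fy=3,interpolation=2),cv2.resize(s2[250:300,150:200],(330,330),interpolation=2)]))
print(read_state()["tcp_pos"],read_state()["wrist_force"])
```

```text
[0.38718359 0.3239847  0.25343847] [-1.5646365   0.15861239  0.36418049]
```

View pics/t2.png

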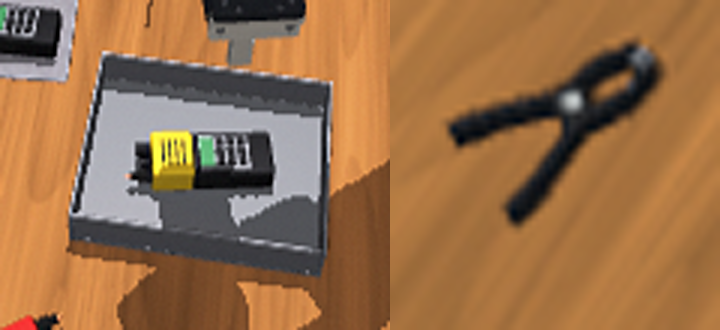

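The radio lies flat and released in the tray (195,160), and the clip is untouched. Next is the clip.

```bash
python3 g.py .413 -.354 .25 -22.5
```

```text
turn [-1.800e-03 -1.000e-04 -9.773e-01] shift [669.5 109.9   2.7] | t 8.4 tcp [0.3872 0.324  0.2534] F [-1.6  0.2  0.4] w 0.0836
```

jog_arm:
  rows: [0,0,-0.04,25,4,0,0.9,0,0,-0.12,60,10,0,0.9,0,0,-0.22,105,17,0,0.9,0,0,-0.32,155,25,0,0.9,0,0,-0.42,205,34,0,0.9,0,0,-0.52,255,42,0,0.9,0,0,-0.62,305,50,0,0.9,0,0,-0.72,355,58,0,0.9,0,0,-0.82,405,67,0,0.9,0,0,-0.92,455,75,0,0.9]

```text
time_s: 9.4
tcp_pos: [0.4031, -0.1297, 0.2509]
ee_rot: [[0.902, -0.431, -0.001], [-0.431, -0.902, 0.0], [-0.001, 0.0, -1.0]]
wrist_force: [1.2, 2.2, -0.6]
gripper_width: 0.0835
```

```bash
python3 g.py .413 -.354 .13 -22.5
```

```text
turn [-0.      0.0012 -0.0532] shift [105.8 198.  120.8] | t 9.4 tcp [ 0.4031 -0.1297  0.2509] F [ 1.2  2.2 -0.6] w 0.0835
```

jog_arm:
  rows: [0,0,-0.03,22,41,12,0.9,0,0,-0.05,42,80,25,0.9,0,0,-0.05,62,117,45,0.9,0,0,-0.05,80,150,65,0.9,0,0,-0.05,95,178,88,0.9,0,0,-0.05,102,192,105,0.9,0,0,-0.053,106,198,116,0.9,0,0,-0.053,106,198,121,0.9,0,0,-0.053,106,198,121,0.9,0,0,-0.053,106,198,121,0.9]

```text
time_s: 10.4
tcp_pos: [0.4136, -0.3516, 0.132]
ee_rot: [[0.923, -0.386, 0.001], [-0.386, -0.923, -0.001], [0.001, 0.0, -1.0]]
wrist_force: [0.8, -0.0, 0.4]
gripper_width: 0.0834
```

```bash
python3 g.py .413 -.354 .004 -22.5
python3 - <<'E'
from cell import *; from h import *
c=read_camera("wrist"); a=c["color"].copy()
np.savez("pics/w2.npz",K=c["K"],position=c["position"],rotation=c["rotation"])
t=np.deg2rad(67.5);u=np.array([np.cos(t),np.sin(t),0]);v=np.array([-u[1],u[0],0])
o=np.array([.430,-.3135,.024])
a=cv2.resize(a,None,fx=1.5,fy=1.5,interpolation=2)
for x,y in((0,0),(.048,0),(-.057,.027),(-.057,-.027),(-.044,0)):
    p=w2px(c,o+u*x+v*y); print(p*1.5); cv2.drawMarker(a,tuple(int(i*1.5) for i in p),(0,0,255),0,8)
cv2.imwrite("pics/w2.png",a)
E
```

```text
turn [ 0.0002 -0.0009 -0.0035] shift [  0.3   2.4 128. ] | t 10.4 tcp [ 0.4136 -0.3516  0.132 ] F [ 0.8 -0.   0.4] w 0.0834
[392.6065002  200.39690898]
[392.37929983 104.05420334]
[344.41021487 303.08679974]
[441.28204748 302.73544825]
[392.79555069 280.56242643]
```

View pics/w2.png

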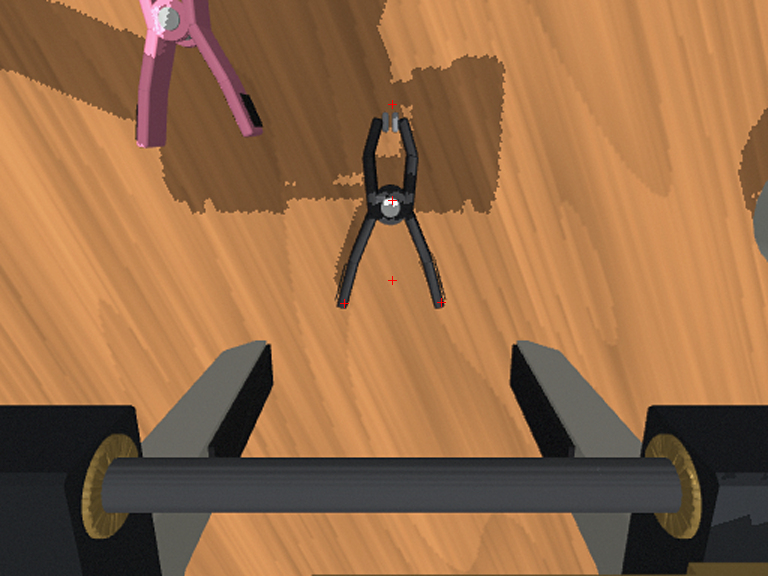

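The wrist view shows the black clip with its pin at (390,207) and handle ends at (343,305) and (438,305). It is about 2.5 mm nearer and 1 mm left of my estimate, with the angle right. The pink one is clear at the top left.

jog_arm:
  rows: [0,0,0,-1,2,15,0.9,0,0,0,-1,3,35,0.9,0,0,0,-1,3,55,0.9,0,0,0,-1,3,72,0.9,0,0,0,-1,3,85,0.9,0,0,0,-1,3,93,0.9,0,0,0,-1,3,95,0.9,0,0,0,-1,3,95,0.9,0,0,0,-1,3,95,0.9,0,0,0,-1,3,95,0.9]

```text
time_s: 11.45
tcp_pos: [0.4114, -0.3549, 0.0369]
ee_rot: [[0.922, -0.387, 0.001], [-0.387, -0.922, -0.001], [0.001, 0.0, -1.0]]
wrist_force: [-0.9, 0.4, 0.2]
gripper_width: 0.0838
```

```bash
python3 g.py .411 -.356 .004 -22.5
```

```text
turn [ 0.0004 -0.001  -0.0043] shift [ 0.   1.2 32.9] | t 11.45 tcp [ 0.4114 -0.3549  0.0369] F [-0.9  0.4  0.2] w 0.0838
```

jog_arm:
  rows: [0,0,0,0,1,8,0.9,0,0,0,0,1,18,0.9,0,0,0,0,1,26,0.9,0,0,0,0,1,31,0.9,0,0,0,0,1,32,0.9,0,0,0,0,1,32,0.7,0,0,0,0,1,32,0.6,0,0,0,0,1,32,0.5,0,0,0,0,1,32,0.4,0,0,0,0,1,32,0.3]
  grip_force: 24

```text
time_s: 12.45
tcp_pos: [0.4109, -0.3557, 0.0045]
ee_rot: [[0.922, -0.387, 0.0], [-0.387, -0.922, -0.0], [0.0, 0.0, -1.0]]
wrist_force: [-0.2, -0.9, 1.2]
gripper_width: 0.0487
```

jog_arm:
  rows: [0,0,0,0,0,0,0.2,0,0,0,0,0,0,0.2,0,0,0,0,0,0,0.2,0,0,0,0,0,0,0.2,0,0,0,0,0,0,0.2,0,0,0,0,0,0,0.2,0,0,0,0,0,0,0.2,0,0,0,0,0,0,0.2,0,0,0,0,0,0,0.2,0,0,0,0,0,0,0.2]

```text
time_s: 13.45
tcp_pos: [0.411, -0.3557, 0.0045]
ee_rot: [[0.922, -0.387, 0.0], [-0.387, -0.922, -0.0], [0.001, 0.0, -1.0]]
wrist_force: [0.3, -0.0, 4.6]
gripper_width: 0.0271
```

```bash
python3 g.py .411 -.356 .1 -22.5;  python3 - <<'E'
from cell import *; from h import *
a=read_camera("wrist")["color"]
cv2.imwrite("pics/w3.png",cv2.resize(a,None,fx=1.2,fy=1.2,interpolation=2))
E
```

```text
turn [ 0.0002 -0.0006 -0.0043] shift [  0.2   0.3 -95.5] | t 13.45 tcp [ 0.411  -0.3557  0.0045] F [ 0.3 -0.   4.6] w 0.0271
```

View pics/w3.png

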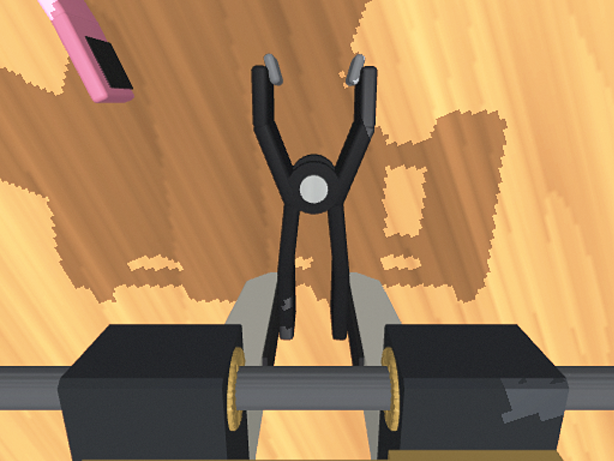

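The clip is gripped and fully open: width 27.1 mm, pin at (314,189), jaws gaping between (270,68) and (357,68). Now I'll work out the clip's position in the tool and the hover target.

```bash
python3 - <<'E'
from cell import *; from h import *
c=read_camera("wrist");st=read_state()
np.set_printoptions(precision=2,suppress=True)
for n,u,v,z in(("pin",314,189,.026),("tipL",276,83,.012),("tipR",352,83,.012),("tipLend",270,55,.02),("tipRend",357,55,.02)):
    P=px2w(c,u/1.2,v/1.2,z); print(n,P*1000,"in tool mm",st["ee_rot"].T@(P-st["tcp_pos"])*1000)
E
python3 g.py .481 -.17 .07 1.5
```

```text
pin [ 429.8 -310.3   26. ] in tool mm [ -0.17 -49.16 -21.52]
tipL [ 431.1  -271.77   12.  ] in tool mm [-13.88 -85.19  -7.53]
tipR [ 456.41 -282.38   12.  ] in tool mm [ 13.56 -85.2   -7.52]
tipLend [ 433.39 -263.39   20.  ] in tool mm [-15.01 -93.81 -15.53]
tipRend [ 460.4 -274.7   20. ] in tool mm [ 14.28 -93.82 -15.52]
turn [ 3.000e-04 -5.000e-04 -4.232e-01] shift [  -7.2 -198.3  -65.6] | t 13.55 tcp [ 0.411  -0.3557  0.0045] F [-0.4  0.1  4.4] w 0.0272
```

jog_arm:
  rows: [0,0,0,0,0,-3,0.2,0,0,0,0,0,-10,0.2,0,0,0,0,0,-20,0.2,0,0,0,0,0,-32,0.2,0,0,0,0,0,-44,0.2,0,0,0,0,0,-54,0.2,0,0,0,0,0,-61,0.2,0,0,0,0,0,-65,0.2,0,0,0,0,0,-66,0.2,0,0,0,0,0,-66,0.2]

```text
time_s: 14.55
tcp_pos: [0.4107, -0.3555, 0.07]
ee_rot: [[0.922, -0.387, -0.0], [-0.387, -0.922, 0.0], [-0.0, -0.0, -1.0]]
wrist_force: [0.5, -0.1, -0.0]
gripper_width: 0.0271
```

```bash
python3 g.py .481 -.20 .07 1.5
```

```text
turn [-2.000e-04  2.000e-04 -4.232e-01] shift [   4.7 -170.5    0. ] | t 14.55 tcp [ 0.4107 -0.3555  0.07  ] F [ 0.5 -0.1 -0. ] w 0.0271
```

jog_arm:
  rows: [0,0,-0.03,0,-10,0,0.2,0,0,-0.08,1,-30,0,0.2,0,0,-0.14,2,-55,0,0.2,0,0,-0.21,3,-85,0,0.2,0,0,-0.28,4,-115,0,0.2,0,0,-0.34,5,-140,0,0.2,0,0,-0.39,5,-158,0,0.2,0,0,-0.415,5,-168,0,0.2,0,0,-0.423,5,-170,0,0.2,0,0,-0.423,5,-170,0,0.2]

```text
time_s: 15.55
tcp_pos: [0.481, -0.2007, 0.07]
ee_rot: [[1.0, 0.026, -0.0], [0.026, -1.0, 0.0], [-0.0, -0.0, -1.0]]
wrist_force: [0.3, -0.2, -0.0]
gripper_width: 0.0272
```

```bash
python3 g.py .481 -.109 .07 1.5;  python3 - <<'E'
from cell import *; from h import *
c=read_camera("wrist");a=c["color"]; s=read_camera("scene")
np.savez("pics/w4.npz",K=c["K"],position=c["position"],rotation=c["rotation"])
np.savez("pics/s4.npz",K=s["K"],position=s["position"],rotation=s["rotation"])
cv2.imwrite("pics/w4.png",np.hstack([cv2.resize(a[0:256,120:400],None,fx=1.6,fy=1.6,interpolation=2),cv2.resize(s["color"][150:300,190:290],None,fx=2.73,fy=2.73,interpolation=2)[:409]]))
E
```

```text
turn [-0.      0.0002 -0.0001] shift [  2.4 -91.7   0.1] | t 15.55 tcp [ 0.481  -0.2007  0.07  ] F [ 0.3 -0.2 -0. ] w 0.0272Traceback (most recent call last):
  File "<stdin>", line 5, in <module>
    return _nx.concatenate(arrs, 1, dtype=dtype, casting=casting)
           ~~~~~~~~~~~~~~~^^^^^^^^^^^^^^^^^^^^^^^^^^^^^^^^^^^^^^^
ValueError: all the input array dimensions except for the concatenation axis must match exactly, but along dimension 0, the array at index 0 has size 410 and the array at index 1 has size 409
```

Run:
```python
from cell import *; from h import *
c=read_camera("wrist");a=c["color"]
np.savez("pics/w4.npz",K=c["K"],position=c["position"],rotation=c["rotation"])
cv2.imwrite("pics/w4.png",cv2.resize(a[0:250,140:400],None,fx=2.4,fy=2.4,interpolation=2))
```

```text
(no output)
```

View pics/w4.png

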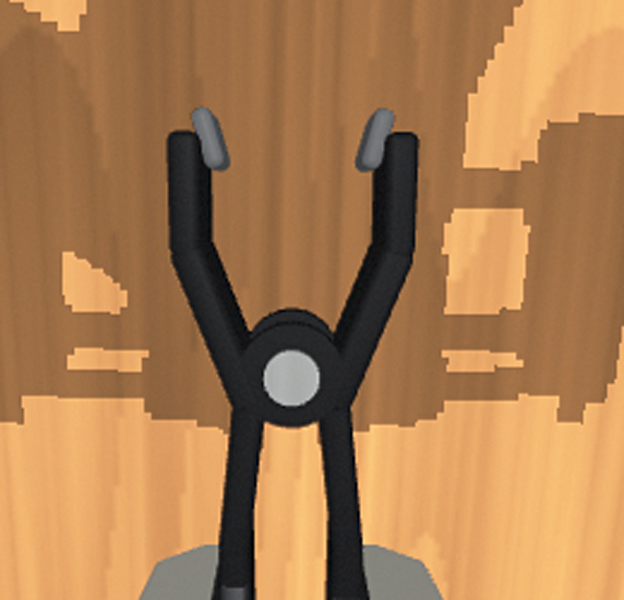

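The clip hangs straight and open, with its pin at (291,378) and pads at (210,138) and (375,138). The card isn't in view yet, so I'll creep up to just short of the edge.

jog_arm:
  rows: [0,0,0,0,-5,0,0.2,0,0,0,0,-13,0,0.2,0,0,0,0,-22,0,0.2,0,0,0,0,-31,0,0.2,0,0,0,0,-39,0,0.2,0,0,0,1,-46,0,0.2,0,0,0,1,-50,0,0.2,0,0,0,1,-52,0,0.2,0,0,0,1,-52,0,0.2,0,0,0,1,-52,0,0.2]

```text
time_s: 16.7
tcp_pos: [0.4808, -0.1488, 0.0702]
ee_rot: [[1.0, 0.026, 0.0], [0.026, -1.0, -0.0], [0.0, 0.0, -1.0]]
wrist_force: [0.4, -0.7, -0.3]
gripper_width: 0.0271
```

```bash
python3 g.py .481 -.109 .07 1.5;  python3 - <<'E'
from cell import *; from h import *
c=read_camera("wrist");a=c["color"]; s=read_camera("scene");d=read_camera("side")
for n,x in(("w5",c),("s5",s),("d5",d)): np.savez(f"pics/{n}.npz",K=x["K"],position=x["position"],rotation=x["rotation"])
A=cv2.resize(a[0:200,160:360],(480,480),interpolation=2)
B=cv2.resize(s["color"][160:240,210:263],(318,480),interpolation=2)
cv2.imwrite("pics/w5.png",np.hstack([A,B]))
E
```

```text
turn [ 0.     -0.     -0.0003] shift [  1.2 -39.8   0.2] | t 16.7 tcp [ 0.4808 -0.1488  0.0702] F [ 0.4 -0.7 -0.3] w 0.0271
```

View pics/w5.png

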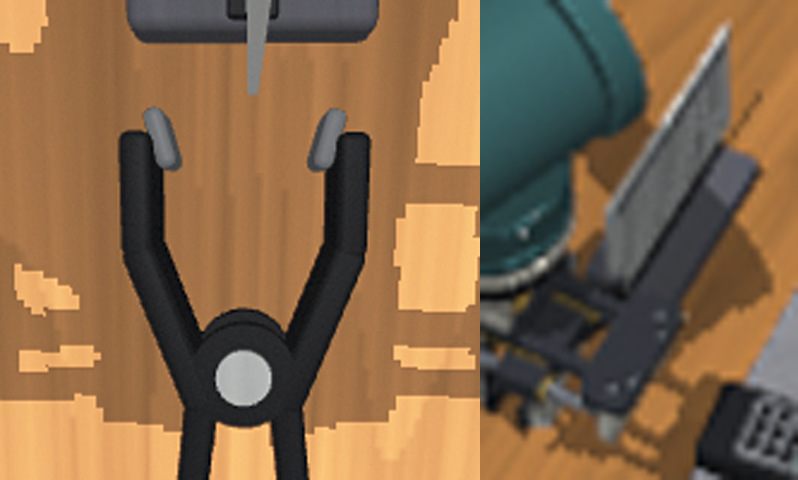

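Run:
```python
from cell import *; from h import *
np.set_printoptions(precision=1,suppress=True)
c=cal("w5");st=read_state()
for n,u,v,z in(("cardbot",252,95,.02),("card@0",258,2,.07),("baseL",128,30,.02),("baseR",378,30,.02),("baseF",253,41,.02),("tipL",170,138,.078),("tipR",320,138,.078),("pin",243,378,.092)):
    P=px2w(c,160+u/2.4,v/2.4,z); print(n,P*1000,"tool",st["ee_rot"].T@(P-st["tcp_pos"])*1000)
# card edge height seen at image top row: z where edge (same xy as bottom) projects to v=2
E0=px2w(c,160+252/2.4,95/2.4,.02)
for z in(.02,.05,.06,.07,.08): E0[2]=z; p=w2px(c,E0); print(z,(p[0]-160)*2.4,p[1]*2.4)
```

```text
cardbot [479.7 -44.9  20. ] tool [   1.7 -104.    50.2]
card@0 [479.9 -35.1  70. ] tool [   2.  -113.8    0.2]
baseL [450.1 -31.5  20. ] tool [ -27.6 -118.2   50.2]
baseR [509.  -29.9  20. ] tool [  31.3 -118.2   50.2]
baseF [479.6 -33.1  20. ] tool [   1.8 -115.8   50.2]
tipL [464.7 -59.   78. ] tool [-13.7 -90.3  -7.8]
tipR [491.5 -58.3  78. ] tool [ 13.1 -90.3  -7.8]
pin [478.8 -99.3  92. ] tool [ -0.7 -49.6 -21.8]
0.02 251.99999999999986 95.00000000000001
0.05 253.90406248204184 77.24252979249864
0.06 254.68911183734326 69.92108384749453
0.07 255.57300734041726 61.67778920227462
0.08 256.57567193551506 52.32684255872192
```

The card edge at (252,95) sits between the pads (170,138) and (320,138), about 2 mm right of their middle. It is 14 mm ahead of the tip points. So: 2 mm sideways, then 36 mm ahead.

jog_arm:
  rows: [0,0,0,1,0,0,0.2,0,0,0,2,-3,0,0.2,0,0,0,2,-8,0,0.2,0,0,0,2,-14,0,0.2,0,0,0,2,-20,0,0.2,0,0,0,2,-26,0,0.2,0,0,0,2,-31,0,0.2,0,0,0,2,-34,0,0.2,0,0,0,2,-36,0,0.2,0,0,0,2,-36,0,0.2]

```text
time_s: 17.85
tcp_pos: [0.4819, -0.1125, 0.0702]
ee_rot: [[1.0, 0.026, 0.0], [0.026, -1.0, -0.0], [0.0, 0.0, -1.0]]
wrist_force: [0.1, -0.2, -0.7]
gripper_width: 0.0275
```

```bash
python3 g.py .481 -.112 .07 1.5;  python3 - <<'E'
from cell import *; from h import *
c=read_camera("wrist");a=c["color"];d=read_camera("side");s=read_camera("scene")["color"]
np.savez("pics/w6.npz",K=c["K"],position=c["position"],rotation=c["rotation"])
A=cv2.resize(a[0:200,160:360],(480,480),interpolation=2)
B=cv2.resize(d["color"][150:310,160:340],(318,283),interpolation=2)
C=cv2.resize(s[150:250,230:390],(318,197),interpolation=2)
cv2.imwrite("pics/w6.png",np.hstack([A,np.vstack([B,C])]))
E
```

```text
turn [ 0.     -0.0001  0.0001] shift [-0.8 -0.5  0.2] | t 17.85 tcp [ 0.4819 -0.1125  0.0702] F [ 0.1 -0.2 -0.7] w 0.0275
```

View pics/w6.png

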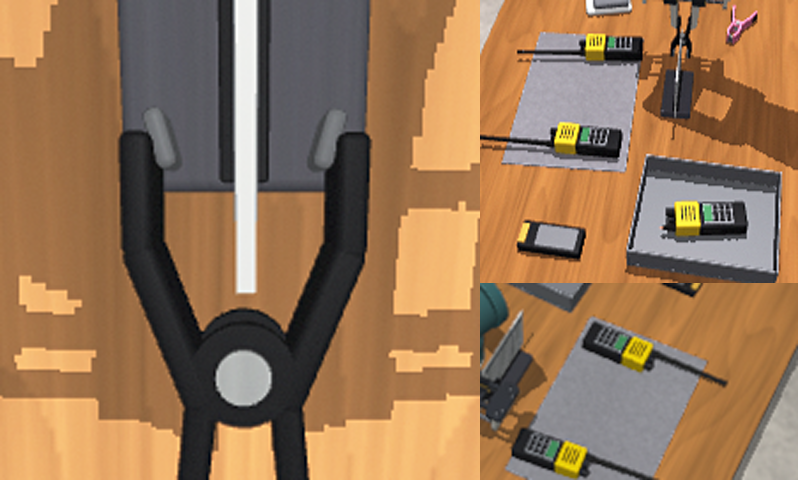

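The white card top (246, down to its end at 293) runs midway between the pads (160 and 330). The snapped radio is in the tray and the good radios are in place. I'll check the depth numerically while holding still.

jog_arm:
  rows: [0,0,0,0,0,0,0.2,0,0,0,0,0,0,0.2,0,0,0,0,0,0,0.2,0,0,0,0,0,0,0.2,0,0,0,0,0,0,0.2,0,0,0,0,0,0,0.2,0,0,0,0,0,0,0.2,0,0,0,0,0,0,0.2,0,0,0,0,0,0,0.2,0,0,0,0,0,0,0.2]

```text
time_s: 19.0
tcp_pos: [0.4818, -0.1126, 0.0702]
ee_rot: [[1.0, 0.026, -0.0], [0.026, -1.0, -0.0], [-0.0, 0.0, -1.0]]
wrist_force: [-0.9, -0.1, -0.6]
gripper_width: 0.0271
```

Run:
```python
from cell import *; from h import *
c=cal("w6");st=read_state()
for u,v,z in((246,293,.125),(246,5,.125),(170,138,.078),(320,138,.078),(243,378,.092)):
    print(np.round(px2w(c,160+u/2.4,v/2.4,z)*1000,1))
print(st["tcp_pos"],st["wrist_force"],st["gripper_width"],abs(st["dq"]).max())
```

```text
[479.7 -44.7 125. ]
[478.7 -10.4 125. ]
[465.8 -22.6  78. ]
[492.5 -21.9  78. ]
[479.9 -62.9  92. ]
[ 0.48182591 -0.1126427   0.07019796] [-0.93039508 -0.06702007 -0.63911334] 0.02710778466704224 0.0018412099719425938
```

Tips are 22 mm in from the edge and 13–14 mm either side of the card. The pin is 18 mm outside the edge. Handing in.

```bash
python3 -c "
from cell import *
print(finish_job())"
```

```text
the job is handed in; nothing more can be done
None
```

The snapped-aerial radio (the middle one on the mat) is in the repair tray. The black clip is held squeezed open around the card edge facing it. I handed the job in at about 19 s; no verdict was reported.

- **Radio:** the last pictures showed it flat and released in the tray. The two good radios were still in their places on the mat.
- **Clip opening:** it was gripped by the handles at 24 N, with the fingers 27.1 mm apart. That matches the 28 mm given for fully open.
- **Clip position:** the tip points were about 22 mm in from the card edge, 13–14 mm either side of the card and about 78 mm up. The pin was 18 mm outside the edge.
- **Contact:** wrist force was within about 1 N and the arm was still. The card's near edge measured the same before and after the approach, within 1 mm.

None of these last checks failed. Before the clip grasp, the close view put the clip about 2.5 mm off my first estimate, so I corrected for that. I did not measure the mouse, mug or battery positions at the end.

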